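Set a ring-engraving slide on its pointer with the screw slack taken up

ROBOT

A 6-joint arm with a two-finger parallel gripper is mounted at the origin on the work surface. World frame = base frame: x ahead of the robot, y to its left, z up, the work surface at z = 0. Lengths are in m, angles in rad, forces in N, time in s.
With the tool pointing down it reaches from about 0.4 to 0.825 m from the base axis. Payload 7 kg.
Tool frame: the origin (TCP) lies at the very end of the fingers, on their centre line; the grasp point (between the pads) lies arm.hold_point_z behind it (arm.hold_point_z is the distance from the TCP to the grasp point, in m); z points along the fingers, y is the line along which they close (so a half turn about z gives the same grasp; the last joint's range is limited). The gripper opens to 88 mm and grips with 3 to 60 N. Pads are 19 mm wide; open, the fingers measure 130 mm over their backs; the gripper's body (78 mm by 193 mm) begins 47 mm behind the grasp point.
Start: joints at [-0.962, 0.359, 0.012, 0, -1.224, -0.288], TCP at [0.213, -0.641, 0.227] pointing down, gripper open.
Joint ranges: [-3.07, 3.07], [-1.43, 2.12], [-1.02, 1.25], [-3.03, 1.67], [-3.05, -0], [-3.03, 3.03]. Speed limits (rad/s): [2.39, 2.39, 3.01, 3.14, 3.14, 3.14].

INTERFACE

Orientations are given as [roll, pitch, yaw] about the fixed x, y, z axes, in that order (R = Rz(yaw) Ry(pitch) Rx(roll)).
In Python, from station import arm gives the robot as it stands.
- The arm moves only by the shell command python3 -m creep 'ROWS' [FORCE]. ROWS is a JSON list that holds a single list of rows (three levels of brackets), with 1 to 20 rows, each of 5 numbers: the finger opening in m, then dx, dy, dz in m, then a turn about the tool's z in rad; each row is the pose to reach, as a shift and turn from the pose commanded when the command began, along the tool's axes at that moment; what a row does not reach only later rows make up. A row lasts 1/12 s, in which the tool goes at most 0.0417 m and 0.125 rad, less where a joint would pass 70% of its speed; a pose out of reach is approached as far as the arm can. The fingers move at their own pace and stop on an object; FORCE is the grip in N (left out, the last holds). Time passes only in rows, so rows that do not move let the fingers close. It prints the time, the measured TCP pose, the force, the opening and the grip force at its end. Input that does not fit is refused with a message, and nothing moves.
- arm.get_state(): the state, without advancing time (a new reading comes with each control period).
- arm.grab_frame(name): name is "side" or "top"; returns the picture (420x560x3 uint8, red, green, blue); there is no depth.
- arm.camera_params(name): a dict with "fx", "fy", "cx", "cy" (pixels), "D" ([k1, k2, p1, p2, k3] as OpenCV has them; the pictures are not rectified), "T" (4x4, takes a point from camera to world coordinates). Camera axes: x right, y down, z forward; pixel columns grow to the right and rows downward; lengths in m; the calibration is good to about 2 mm. A picture is of the moment at which its call begins. camera_params takes no time and is no camera call.
- arm.job_done(): hands the job in; it is judged then, once.
The state is a dict: "t": time; "q": joint angles; "qd": joint speeds; "joint_efforts": joint torques, N m; "eef_pos": TCP position; "ee_rot": TCP orientation; "force": force on the tool from outside, world axes, zero at the start; "moment": the same for the moment, N m; "width": finger opening in m; "gripper_force": force on a finger pad.
Only numpy, scipy, OpenCV 4.12 (cv2) and the standard library are available. Lean on these libraries where they do the work, as an engineer would, in place of code of your own. Each camera call takes 0.05 s, during which the arm holds its last target. There are 200 camera calls.

TASK

The slide carrying the ring has been wound past its pointer. Using only the crank handle, wind the slide back past the pointer until it comes gently up against the rear stop, then wind it forward again and stop with its index blade in line with the pointer, coming up to it in the forward direction only so that the slack in the screw stays taken up. Don't force it against the stop, don't touch the slide itself, leave the other things on the bench where they are, and let go of the handle when done.

Things in the scene. Friction and masses are not known exactly. Their poses are not given: they have to be found in the camera images.
- machine: Grey screw-driven slide unit fixed to the bench, 310 mm long. Origin on the bench under the crank's vertical axis; z up, +y along the bed away from the crank ('forward'), x across. A gear head (104 x 70 x 46 mm, 46 mm high) at the crank end, a bed 70 mm wide and 31 mm high from y=35 to y=305 mm, an exposed leadscrew beside the bed at x=+52 mm. Its yaw varies.
- crank (a joint): Angle (rad) of the 100 mm handwheel on the gear head (rim top at z=65 mm); grows clockwise seen from above. Clockwise drives the slide forward (+y), counter-clockwise back. One turn moves the nut 24 mm. It stays where left. Needed at the handle: 1.5 N in the slack, 4 to 6 N driving the slide; against the stop each further 10 N adds 100 N on the stop.
- grip (a point): Point on the axis of the crank's upright black handle, 88 mm above the bench. The handle is a cylinder 18 mm thick from z=66 to z=114 mm, 38 mm off the crank's axis, and spins freely on its own pin, so a grip of fixed yaw can be carried round the circle. Only the position matters.
- slide: Aluminium slide on the bed, 80 x 70 x 16 mm, its underside at z=31 mm (origin: centre of underside), carrying a dark clamp with an upright brass ring. Moves only along the machine's y, stiff (about 25 N). Two ears at its +x edge stand 2.5 mm either side of the nut: 5 mm of slack in all.
- nut_top (a point): Top of the brass nut block (18 x 12 x 30 mm) on the leadscrew, between the slide's two ears. Its y relative to the slide runs from -2.5 mm (bearing on the ear nearer the crank: last driven back) to +2.5 mm (bearing on the far ear: last driven forward, slack taken up).
- index (a point): Tip of the slide's dark index blade, 3 mm thick, on its -x edge at the slide's mid-length, 45 mm high.
- pointer: Fixed pointer post beside the bed on its -x side, axes parallel to the machine's; its steel blade, 3 mm thick, lies at the origin's y, its tip at z=45 mm, 2 mm from the index blade's path. The index is in line when its y in this frame is 0. Its place along the bed varies.
- stop: Fixed rear stop: a dark block across the bed between gear head and slide, its forward face at y=-16 mm. From it a steel stop screw with a 12 mm round head (at z=39 mm) points at the slide's rear face, which is 35 mm behind the index. The screw is set by hand: its face stands anywhere from y=-6 to +6 mm, which is not measured, so feel for it. Axes as the machine's, origin on the bench; it varies.
- driver: Screwdriver, 150 mm, lying; a bystander, to be left alone. Origin: its middle.
- loupe: Black eye loupe, 38 mm wide, 30 mm high; a bystander, to be left alone. Origin: centre of underside.
- dish: White dish, 64 mm wide, 22 mm high; a bystander, to be left alone. Origin: centre of underside.
- file: Needle file, 155 mm, on the cork board; a bystander, to be left alone. Origin: its middle.
- wedge: Wooden wedge block, 110 x 50 x 30 mm, on the cork board; a bystander, to be left alone. Origin: centre of underside.
Mind the look-alikes: they are no part of the job. Leave any blue or yellow look-alike of the pointer alone.

How it is judged:
On the way, in this order (a step that is already met when the one before it is completed fails the run):
1. the slide, wound back, bears on the rear stop (contact force between slide and stop above 4 N), for 0.1 s.
2. the slide is brought forward into line with the pointer, the nut bearing on the far ear (y of index in the frame of pointer between -0.0016 and 0.0016 m and y of nut_top in the frame of slide above 0.001 m), for 0.1 s.
At the end, for the whole second after the job is handed in: The index blade is within 1.6 mm of the pointer along the bed, the nut is at the far side of its slack (more than 1 mm forward of the slide's middle), and the slide is at rest (all of step 2 and linear speed of slide below 0.002 m/s); the robot touches nothing.
It fails at once if the slide is forced against the stop (more than 180 N on the stop, about 21 N at the handle) (contact force between slide and stop above 180 N).
It fails at once if the robot touches the slide (contact force between the arm and slide above 1 N).
It fails at once if the fingers touch the slide (contact force between the fingers and slide above 1 N).
It fails at once if another thing on the bench is moved more than 15 mm (distance of any of driver, loupe, dish, file, wedge from where it was at the start of the episode above 0.015 m).
It also fails if it takes over 70 s, if anything falls off the work surface, if the arm or the gripper's body presses on something with over 40 N, if the wrist force passes 120 N, or if a joint passes its speed limit or range.

## Working session

There is one attempt and no reset: what is moved stays moved. The work goes in short steps, Python scripts to look and compute and a shell command to move; the robot and the scene stay as the last step left them, time stands still between calls to the robot, and variables do not carry over. Pictures are saved under pics/ and viewed, at most 10 in all, crops included, and the job is handed in when it is done.

```bash
mkdir -p pics; python3 - <<'E'
from station import arm
import cv2,numpy as np
for n in("side","top"):
    f=arm.grab_frame(n); cv2.imwrite(f"pics/{n}0.png",f[:,:,::-1]); p=arm.camera_params(n); print(n,{k:np.round(v,4).tolist() for k,v in p.items()})
s=arm.get_state(); print(s, arm.hold_point_z)
E
```

```text
side {'fx': 450.2657, 'fy': 450.2657, 'cx': 279.6582, 'cy': 209.9691, 'D': [0.0403, 0.0, 0.0, 0.0, 0.0], 'T': [[-0.9989, -0.014, 0.0457, 0.4554], [-0.0436, 0.6563, -0.7532, 0.905], [-0.0194, -0.7544, -0.6562, 0.6974], [0.0, 0.0, 0.0, 1.0]]}
top {'fx': 383.5524, 'fy': 383.5524, 'cx': 277.2978, 'cy': 208.8952, 'D': [-0.0433, 0.0, 0.0, 0.0, 0.0], 'T': [[-0.0049, -0.9967, 0.0816, 0.4413], [-1.0, 0.0051, 0.002, 0.1955], [-0.0024, -0.0816, -0.9967, 1.0744], [0.0, 0.0, 0.0, 1.0]]}
{'t': 0.1, 'q': array([-9.61904848e-01,  3.59325446e-01,  1.11595003e-02, -3.26355814e-04,
       -1.22410315e+00, -2.88110962e-01]), 'qd': array([ 0.00177757, -0.00073575,  0.00128964,  0.00092198,  0.00055371,
       -0.0017013 ]), 'joint_efforts': array([-1.48158804e-03, -5.84162915e+01,  2.93754637e+01,  7.01547280e+00,
        1.02365695e-02, -5.48153241e-05]), 'eef_pos': array([ 0.21268158, -0.64015648,  0.22571051]), 'ee_rot': array([ 3.14009340e+00, -1.24349782e-04, -2.82092316e+00]), 'force': array([ 0.76805125, -0.22361704, -0.13881595]), 'moment': array([0.03668591, 0.02431242, 0.02998591]), 'gripper_force': 0.0, 'width': 0.08748540315692868} 0.0188
```

View pics/side0.png

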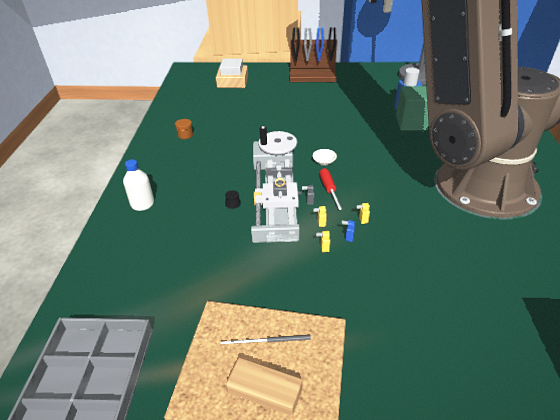

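View pics/top0.png

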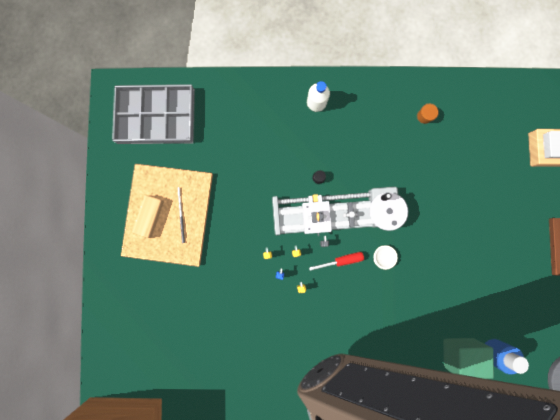

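The side view shows the machine at about (275,190), with the wheel at (278,143) and the black handle at (263,133). In the top view the wheel is at (390,210) and the handle at (388,196).

Pointer candidates:
- Dark grey post: side (308,194), top (325,242). This is my choice, since it is grey-steel and right beside the bed.
- Yellow: top (267,254), (296,252), (301,288).
- Blue: top (281,274).

Handle candidates:
- Black cylinder on the wheel: side (263,133). This is my choice.
- Black loupe: side (232,199), top (320,177).

I'll check both choices in a close crop.

```bash
cat > h.py <<'E'
import cv2,numpy as np
from station import arm
P={n:arm.camera_params(n) for n in("side","top")}
def K(p): return np.array([[p["fx"],0,p["cx"]],[0,p["fy"],p["cy"]],[0,0,1.]])
def ray(n,uv):
    p=P[n]; x=cv2.undistortPoints(np.array([[uv]],float),K(p),np.array(p["D"]))[0,0]
    T=np.array(p["T"]); d=T[:3,:3]@[x[0],x[1],1]; return T[:3,3],d
def onz(n,uv,z):
    o,d=ray(n,uv); return o+d*(z-o[2])/d[2]
def pix(n,X):
    p=P[n]; T=np.linalg.inv(np.array(p["T"])); return cv2.projectPoints(np.array([X],float),cv2.Rodrigues(T[:3,:3])[0],T[:3,3],K(p),np.array(p["D"]))[0][0,0]
E
python3 - <<'E'
import cv2,numpy as np
from h import *
t=cv2.imread("pics/top0.png")[172:272,260:420]; s=cv2.imread("pics/side0.png")[118:248,220:380]
c=np.hstack([cv2.resize(t,None,fx=2.5,fy=2.5,interpolation=3),np.zeros((250,0,3),np.uint8)])
im=np.zeros((600,800,3),np.uint8)
a=cv2.resize(t,(640,400),interpolation=cv2.INTER_CUBIC); 
b=cv2.resize(s,(400,325),interpolation=cv2.INTER_CUBIC)
# top at 3x left, side at 3x right
im[:275,:440]=cv2.resize(t,(440,275),interpolation=cv2.INTER_CUBIC)
im[80:600,400:800]=cv2.resize(s[:,:100],(400,520),interpolation=cv2.INTER_CUBIC)
cv2.imwrite("pics/c1.png",im)
for r in [("top",(388,196),.114),("side",(263,128),.114),("top",(390,211),.065),("side",(278,142),.065),("top",(325,240),.045),("side",(305,187),.045)]: print(r,onz(*r).round(4))
E
```

```text
('top', (388, 196), 0.114) [ 0.5512 -0.0824  0.114 ]
('side', (263, 128), 0.114) [ 0.5511 -0.0754  0.114 ]
('top', (390, 211), 0.065) [ 0.5168 -0.1007  0.065 ]
('side', (278, 142), 0.065) [ 0.5153 -0.0886  0.065 ]
('top', (325, 240), 0.045) [0.4414 0.0704 0.045 ]
('side', (305, 187), 0.045) [0.445  0.0729 0.045 ]
```

View pics/c1.png

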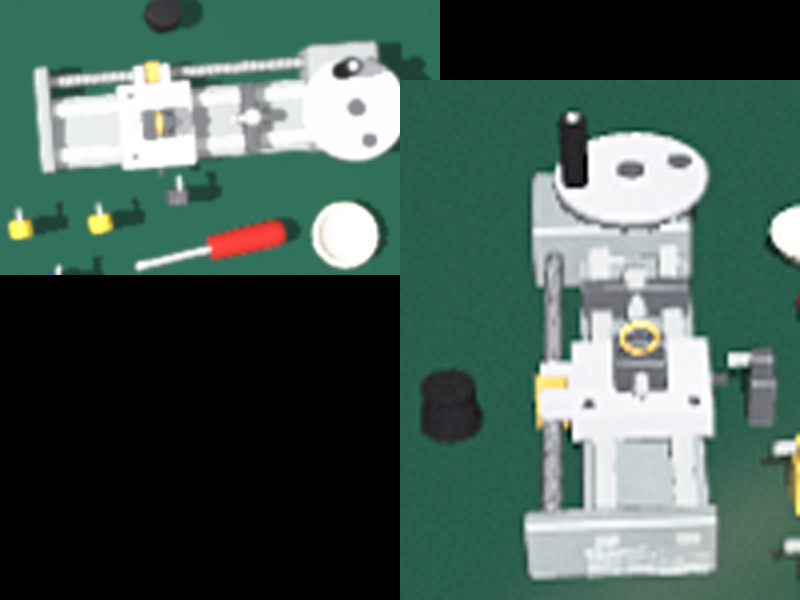

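The crop confirms the choices. The black upright handle with a grey top is at side (263,127) and top (389,196). The grey pointer post has its light blade at side (304,188) and the slide's dark index blade is at side (300,192), forward of the pointer. The loupe and the yellow posts stand clear. Next I'll refine the measurements.

```bash
python3 - <<'E'
from h import *
I={n:cv2.imread(f"pics/{n}0.png") for n in("side","top")}
# wheel: bright disc
for n,(x0,x1,y0,y1) in {"top":(355,420,180,240),"side":(255,300,125,160)}.items():
    g=I[n][y0:y1,x0:x1].min(2); m=(g>225).astype(np.uint8)
    cs,_=cv2.findContours(m,cv2.RETR_EXTERNAL,cv2.CHAIN_APPROX_NONE); c=max(cs,key=cv2.contourArea)
    h=cv2.convexHull(c).reshape(-1,2)+[x0,y0]
    pts=np.array([onz(n,p,.065)[:2] for p in h]); (cx,cy),r=cv2.minEnclosingCircle(pts.astype(np.float32)); print(n,"wheel",cx,cy,r)
    # black handle
    b=(I[n][y0:y1,x0:x1].max(2)<60).astype(np.uint8)
    k,l,st,ce=cv2.connectedComponentsWithStats(b)
    for i in range(1,k):
        if st[i][4]>8: print(n,"dark",st[i]+np.array([x0,y0,0,0,0]),ce[i]+[x0,y0])
np.set_printoptions(linewidth=250)
print(I["top"][188:206,378:398].mean(2).astype(int)); print(I["side"][120:148,255:272].mean(2).astype(int))
def tri(a,b):
    (o1,d1),(o2,d2)=ray("top",a),ray("side",b); A=np.c_[d1,-d2]; s=np.linalg.lstsq(A,o2-o1,rcond=None)[0]
    p,q=o1+d1*s[0],o2+d2*s[1]; return ((p+q)/2).round(4),np.linalg.norm(p-q).round(4)
print("handle top",tri((389,195.3),(262.8,127.2)))
# leadscrew ends (z~.03?) and bed line from top crop
for uv in [(281,200.5),(365,194.7)]: print(onz("top",uv,.031).round(4))
E
```

```text
top wheel 0.514676034450531 -0.07656760513782501 0.06850184500217438
top dark [382 195   5   5  15] [383.8        197.46666667]
side wheel 0.5164238810539246 -0.09105977416038513 0.05183219164609909
side dark [260 127   7  18 106] [263.08490566 135.72641509]
[[173 170 173 178 182 188 195 202 212 218 220 221 218 218 218 218 220 220 173 100]
 [223 221 221 222 223 225 227 228 229 229 229 229 228 228 228 227 226 223 188 113]
 [231 230 228 227 228 228 229 229 229 229 229 228 229 229 228 229 227 225 192 117]
 [231 230 227 227 229 228 229 229 226 225 225 226 228 228 228 227 226 222 201 126]
 [231 230 228 229 231 226 229 215 190 181 181 201 218 223 226 211 195 192 194 130]
 [232 231 227 233 239 224 198 158 117 117 124 145 171 195 210 188 165 157 164 120]
 [235 240 244 236 218 173 120  85 106 189 221 186 133 153 182 184 179 172 161 122]
 [249 252 248 207 124  75  57  66 134 233 249 232 152 127 169 186 187 187 181 164]
 [254 254 238 132  61  43  45  62 122 225 248 230 148 128 173 188 191 191 191 190]
 [254 253 219  90  43  40  44  55  84 162 200 171 122 151 183 191 192 191 192 191]
 [254 253 2
[... 2059 characters left out ...]
1 247 245 245]
 [ 63  60  54  89 255 118  33  40  40  40  36  13 255 251 247 246 244]
 [150 151 138 153 255 124  31  42  42  36  34  18 255 251 247 246 245]
 [194 193 188 188 255 134  35  39  42  40  35  14 235 249 247 246 246]
 [200 200 201 174 255 162  51  33  35  37  31  11 240 249 246 245 246]
 [199 199 201 131 240 242  92  21  24  25  33 154 253 249 246 245 246]
 [199 198 200 168 197 252 233 227 230 230 226 240 249 247 246 245 245]
 [198 201 199 200 146 229 253 252 252 251 250 248 246 246 246 246 245]
 [201 199 198 200 115 170 239 249 247 247 246 246 246 246 246 246 245]]
handle top (array([ 0.553 , -0.0862,  0.1099]), np.float64(0.0008))
[0.5497 0.1874 0.031 ]
[ 0.5645 -0.0431  0.031 ]
```

```bash
cat >> h.py <<'E'
def tri(a,b):
    (o1,d1),(o2,d2)=ray("top",a),ray("side",b); s=np.linalg.lstsq(np.c_[d1,-d2],o2-o1,rcond=None)[0]
    p,q=o1+d1*s[0],o2+d2*s[1]; return ((p+q)/2).round(4),np.linalg.norm(p-q).round(4)
def tool(dw):  # world shift -> tool axes now
    from scipy.spatial.transform import Rotation as R
    return R.from_euler("xyz",arm.get_state()["ee_rot"]).inv().apply(dw).round(4)
E
python3 - <<'E'
from h import *
h=tri((388,195.5),(262.7,127.3)); print("handle",h,"hub",tri((390.2,210.9),(277.5,140.5)))
print(tool(np.r_[h[0][:2],.16]-arm.get_state()["eef_pos"]))
E
```

```text
handle (array([ 0.5527, -0.0832,  0.1113]), np.float64(0.0002)) hub (array([ 0.5174, -0.1025,  0.0607]), np.float64(0.0))
[-0.4982  0.4213  0.0663]
```

```bash
python3 -m creep '[[[0.06, -0.498, 0.421, 0.06, -1.31], [0.06, -0.498, 0.421, 0.06, -1.31], [0.06, -0.498, 0.421, 0.06, -1.31], [0.06, -0.498, 0.421, 0.06, -1.31], [0.06, -0.498, 0.421, 0.06, -1.31], [0.06, -0.498, 0.421, 0.06, -1.31], [0.06, -0.498, 0.421, 0.06, -1.31], [0.06, -0.498, 0.421, 0.06, -1.31], [0.06, -0.498, 0.421, 0.06, -1.31], [0.06, -0.498, 0.421, 0.06, -1.31], [0.06, -0.498, 0.421, 0.06, -1.31], [0.06, -0.498, 0.421, 0.06, -1.31], [0.06, -0.498, 0.421, 0.06, -1.31], [0.06, -0.498, 0.421, 0.06, -1.31], [0.06, -0.498, 0.421, 0.06, -1.31], [0.06, -0.498, 0.421, 0.06, -1.31], [0.06, -0.498, 0.421, 0.06, -1.31], [0.06, -0.498, 0.421, 0.06, -1.31], [0.06, -0.498, 0.421, 0.06, -1.31], [0.06, -0.498, 0.421, 0.06, -1.31]]]' 5
python3 - <<'E'
from h import *
f=arm.grab_frame("side"); cv2.imwrite("pics/s1.png",cv2.resize(f[60:260,180:380,::-1],(600,600)))
s=arm.get_state(); print(s["q"].round(3),s["ee_rot"],tool(np.r_[.5527,-.083,.075]-s["eef_pos"]))
E
```

```text
t: 1.77
eef_pos: [0.5521, -0.0847, 0.1665]
ee_rot: [3.141, -0.0, -1.512]
force: [0.1, 0.2, -0.5]
width: 0.06
gripper_force: 0.0
[ 0.198  0.216 -0.332 -0.    -1.022 -0.139] [ 3.14150808e+00  3.86176910e-05 -1.51204789e+00] [-0.0019 -0.0007  0.0917]
```

View pics/s1.png

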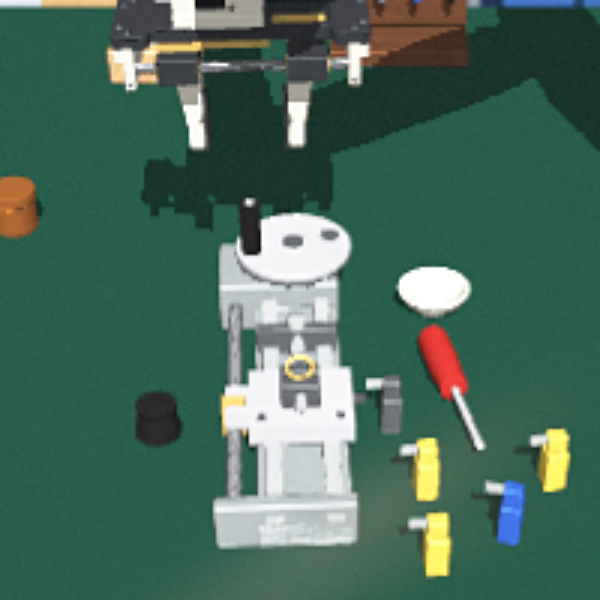

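The open fingers are at crop (195,147) and (297,147), with the handle at crop x 250 centred between them. I'll descend and close lightly.

```bash
python3 -m creep '[[[0.06, -0.002, -0.001, 0.03, 0], [0.06, -0.002, -0.001, 0.06, 0], [0.06, -0.002, -0.001, 0.08, 0], [0.06, -0.002, -0.001, 0.092, 0], [0.06, -0.002, -0.001, 0.092, 0], [0.06, -0.002, -0.001, 0.092, 0]]]' 5
python3 -m creep '[[[0.01, 0, 0, 0, 0], [0.01, 0, 0, 0, 0], [0.01, 0, 0, 0, 0], [0.01, 0, 0, 0, 0], [0.01, 0, 0, 0, 0], [0.01, 0, 0, 0, 0], [0.01, 0, 0, 0, 0], [0.01, 0, 0, 0, 0]]]' 5
python3 - <<'E'
from h import *
print(pix("side",[.5521,-.0847,.1665]))
f=arm.grab_frame("side"); cv2.imwrite("pics/s2.png",cv2.resize(f[60:260,180:380,::-1],(600,600)))
E
```

```text
t: 2.32
eef_pos: [0.5531, -0.0829, 0.0746]
ee_rot: [3.141, -0.0, -1.512]
force: [0.5, -0.6, 0.3]
width: 0.06
gripper_force: 0.0
t: 2.98
eef_pos: [0.5531, -0.082, 0.0747]
ee_rot: [3.141, -0.0, -1.511]
force: [-2.3, -0.1, 2.4]
width: 0.018
gripper_force: 5.0
[261.92708508 107.09686703]
```

View pics/s2.png

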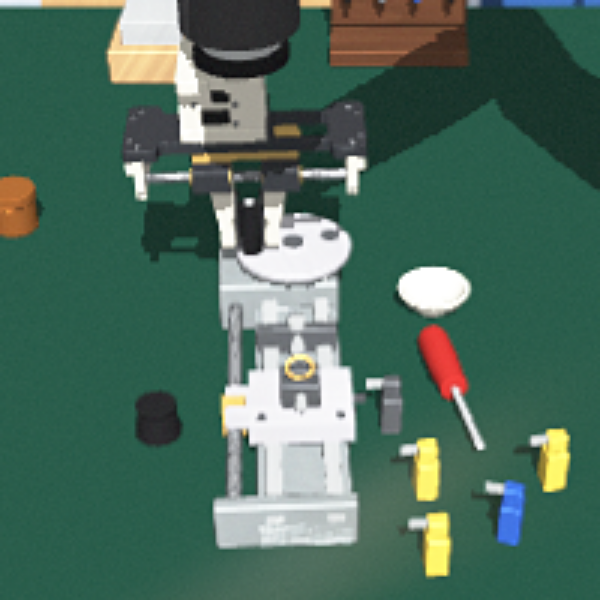

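The fingers have closed on the handle (width 18 mm, handle between the pads) with little force. I'll firm up the grip and try a short arc counter-clockwise to find the circle.

```bash
python3 -m creep '[[[0.01, 0, 0, 0, 0], [0.01, 0, 0, 0, 0], [0.01, 0, 0, 0, 0]]]' 30
python3 -m creep '[[[0.01, -0.0031, 0.0013, 0, 0], [0.01, -0.006, 0.0028, 0, 0], [0.01, -0.0088, 0.0046, 0, 0]]]' 
python3 -m creep '[[[0.01, -0.0026, 0.002, 0, 0], [0.01, -0.0051, 0.0042, 0, 0], [0.01, -0.0073, 0.0067, 0, 0], [0.01, -0.0073, 0.0067, 0, 0]]]'
```

```text
t: 3.28
eef_pos: [0.5531, -0.082, 0.0747]
ee_rot: [3.141, -0.0, -1.511]
force: [-3.8, -1.1, 5.4]
width: 0.0176
gripper_force: 30.0
t: 3.53
eef_pos: [0.5484, -0.0736, 0.0747]
ee_rot: [-3.141, -0.0, -1.511]
force: [-2.4, -4.1, 3.7]
width: 0.0174
gripper_force: 30.0
t: 3.87
eef_pos: [0.5412, -0.0663, 0.0747]
ee_rot: [-3.141, -0.0, -1.51]
force: [-1.1, -3.8, 3.1]
width: 0.0176
gripper_force: 30.0
```

```bash
cat > arc.py <<'E'
# print rows (tool dx,dy) for going from the current TCP round centre (cx,cy): python3 arc.py cx cy step_deg n
import sys; from h import *
cx,cy,st,n=map(float,sys.argv[1:5]); p=arm.get_state()["eef_pos"]; v=p[:2]-[cx,cy]; a=np.arctan2(v[1],v[0]); print("ang",np.degrees(a).round(2),"r",np.hypot(*v).round(5))
for k in range(1,int(n)+1):
    b=a+np.radians(st)*k; q=np.array([cx+.038*np.cos(b),cy+.038*np.sin(b)]); t=tool(np.r_[q-p[:2],0]); print(f"[0.01,{t[0]:.4f},{t[1]:.4f},0,0]",end=",")
E
python3 arc.py .5185 -.0968 15 8
```

```text
ang 53.31 r 0.03804
[0.01,-0.0053,0.0084,0,0],[0.01,-0.0083,0.0178,0,0],[0.01,-0.0088,0.0277,0,0],[0.01,-0.0067,0.0374,0,0],[0.01,-0.0021,0.0462,0,0],[0.01,0.0046,0.0536,0,0],[0.01,0.0129,0.0589,0,0],[0.01,0.0224,0.0619,0,0],
```

```bash
python3 -m creep '[[[0.01, -0.0053, 0.0084, 0, 0], [0.01, -0.0083, 0.0178, 0, 0], [0.01, -0.0088, 0.0277, 0, 0], [0.01, -0.0088, 0.0277, 0, 0]]]'
python3 -m creep '[[[0.01, 0.0021, 0.0097, 0, 0], [0.01, 0.0067, 0.0185, 0, 0], [0.01, 0.0134, 0.0259, 0, 0], [0.01, 0.0217, 0.0312, 0, 0], [0.01, 0.0217, 0.0312, 0, 0]]]'
cat > fit.py <<'E'
import numpy as np,sys,json
from scipy.optimize import least_squares
p=np.array(json.loads(sys.argv[1])); r=least_squares(lambda c:np.hypot(*(p-c).T)-.038,[.518,-.098]); print(r.x.round(4),r.fun.round(4))
E
```

```text
t: 4.2
eef_pos: [0.513, -0.0588, 0.0747]
ee_rot: [-3.14, 0.001, -1.511]
force: [0.3, -0.3, -0.2]
width: 0.0177
gripper_force: 30.0
t: 4.62
eef_pos: [0.4826, -0.0827, 0.0746]
ee_rot: [3.141, 0.001, -1.511]
force: [-4.7, 3.4, 6.7]
width: 0.0174
gripper_force: 30.0
```

```bash
python3 fit.py '[[0.5531,-0.082],[0.5484,-0.0736],[0.5412,-0.0663],[0.513,-0.0588],[0.4826,-0.0827]]'; python3 arc.py .5177 -.0973 15 14
python3 - <<'E'
from h import *
f=arm.grab_frame("side"); t=arm.grab_frame("top"); im=np.zeros((560,720,3),np.uint8)
im[:560,:360]=cv2.resize(f[110:250,230:320,::-1],(360,560),interpolation=cv2.INTER_CUBIC); im[:320,360:]=cv2.resize(t[180:260,280:370,::-1],(360,320),interpolation=cv2.INTER_CUBIC)
cv2.imwrite("pics/s3.png",im)
E
```

```text
[ 0.518  -0.0965] [-0.0001  0.      0.     -0.     -0.    ]
ang 157.4 r 0.03804
[0.01,0.0094,0.0031,0,0],[0.01,0.0193,0.0037,0,0],[0.01,0.0290,0.0017,0,0],[0.01,0.0379,-0.0027,0,0],[0.01,0.0454,-0.0092,0,0],[0.01,0.0508,-0.0175,0,0],[0.01,0.0540,-0.0269,0,0],[0.01,0.0546,-0.0368,0,0],[0.01,0.0526,-0.0465,0,0],[0.01,0.0482,-0.0554,0,0],[0.01,0.0416,-0.0629,0,0],[0.01,0.0334,-0.0683,0,0],[0.01,0.0240,-0.0715,0,0],[0.01,0.0140,-0.0721,0,0],
```

View pics/s3.png

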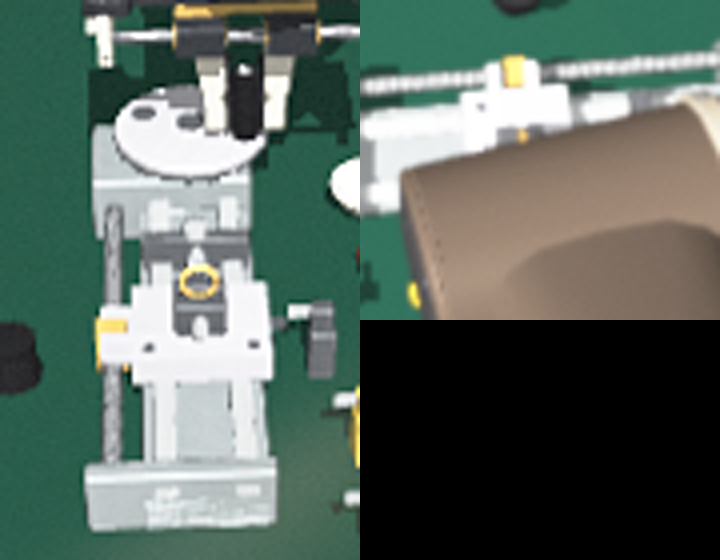

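The gripper still holds the handle, now on the -x side. The slide has started back: its index is at crop (278,322), 11 crop px past the pointer blade at (299,311). The rear edge is at crop (197,284) and the stop screw head at (197,260). In the top view the arm hides the pointer.

```bash
python3 - <<'E'
from h import *
for uv,z in [((279,181),.047),((279,175),.039),((279.5,173.5),.039),((299.5,190.5),.045),((304,187.8),.045)]: print(uv,onz("side",uv,z).round(4))
E
```

```text
(279, 181) [0.5067 0.0536 0.047 ]
(279, 175) [0.5085 0.019  0.039 ]
(279.5, 173.5) [0.5075 0.0128 0.039 ]
(299.5, 190.5) [0.4577 0.0863 0.045 ]
(304, 187.8) [0.4473 0.076  0.045 ]
```

```bash
python3 -m creep '[[[0.01, 0.0094, 0.0031, 0, 0], [0.01, 0.0193, 0.0037, 0, 0], [0.01, 0.0290, 0.0017, 0, 0], [0.01, 0.0379, -0.0027, 0, 0], [0.01, 0.0454, -0.0092, 0, 0], [0.01, 0.0508, -0.0175, 0, 0]]]'
python3 -m creep '[[[0.01, 0.0032, -0.0094, 0, 0], [0.01, 0.0038, -0.0193, 0, 0], [0.01, 0.0018, -0.029, 0, 0], [0.01, -0.0026, -0.0379, 0, 0]]]'
python3 -m creep '[[[0.01, -0.0066, -0.0075, 0, 0], [0.01, -0.0148, -0.0129, 0, 0], [0.01, -0.0242, -0.0161, 0, 0], [0.01, -0.0342, -0.0167, 0, 0]]]'
python3 arc.py .5177 -.0970 10 12
```

```text
t: 5.22
eef_pos: [0.504, -0.1321, 0.0746]
ee_rot: [3.141, 0.001, -1.511]
force: [-2.3, 9.9, 7.2]
width: 0.0177
gripper_force: 30.0
t: 5.55
eef_pos: [0.5406, -0.1273, 0.0745]
ee_rot: [3.138, 0.001, -1.512]
force: [-10.0, 4.8, 13.7]
width: 0.0172
gripper_force: 30.0
t: 5.88
eef_pos: [0.5559, -0.093, 0.0746]
ee_rot: [3.139, -0.001, -1.511]
force: [-4.6, -6.0, 7.1]
width: 0.0172
gripper_force: 30.0
ang 6.0 r 0.03837
[0.01,-0.0065,0.0012,0,0],[0.01,-0.0129,0.0032,0,0],[0.01,-0.0187,0.0063,0,0],[0.01,-0.0240,0.0103,0,0],[0.01,-0.0285,0.0152,0,0],[0.01,-0.0320,0.0208,0,0],[0.01,-0.0345,0.0269,0,0],[0.01,-0.0360,0.0334,0,0],[0.01,-0.0362,0.0400,0,0],[0.01,-0.0354,0.0466,0,0],[0.01,-0.0334,0.0529,0,0],[0.01,-0.0303,0.0588,0,0],
```

```bash
sed -i 's/\.038\*/.0379*/g' arc.py; python3 arc.py .518 -.0963 15 9
```

```text
ang 4.99 r 0.038
[0.01,-0.0098,0.0017,0,0],[0.01,-0.0188,0.0057,0,0],[0.01,-0.0265,0.0119,0,0],[0.01,-0.0323,0.0199,0,0],[0.01,-0.0358,0.0292,0,0],[0.01,-0.0369,0.0390,0,0],[0.01,-0.0353,0.0488,0,0],[0.01,-0.0313,0.0578,0,0],[0.01,-0.0250,0.0655,0,0],
```

```bash
python3 -m creep '[[[0.01, -0.0098, 0.0017, 0, 0], [0.01, -0.0188, 0.0057, 0, 0], [0.01, -0.0265, 0.0119, 0, 0], [0.01, -0.0323, 0.0199, 0, 0]]]'
python3 -m creep '[[[0.01, -0.0035, 0.0093, 0, 0], [0.01, -0.0046, 0.0191, 0, 0], [0.01, -0.003, 0.0289, 0, 0], [0.01, 0.001, 0.0379, 0, 0], [0.01, 0.0073, 0.0456, 0, 0]]]'
python3 - <<'E'
from h import *
f=arm.grab_frame("side"); cv2.imwrite("pics/side2.png",f[:,:,::-1])
cv2.imwrite("pics/s4.png",cv2.resize(f[140:220,240:320,::-1],(560,560),interpolation=cv2.INTER_CUBIC))
E
```

```text
t: 6.22
eef_pos: [0.5348, -0.062, 0.0747]
ee_rot: [3.141, -0.002, -1.51]
force: [0.7, -11.8, 2.6]
width: 0.0174
gripper_force: 30.0
t: 6.63
eef_pos: [0.4906, -0.0701, 0.0747]
ee_rot: [-3.139, 0.002, -1.51]
force: [1.8, 5.4, 1.9]
width: 0.0169
gripper_force: 30.0
```

View pics/s4.png

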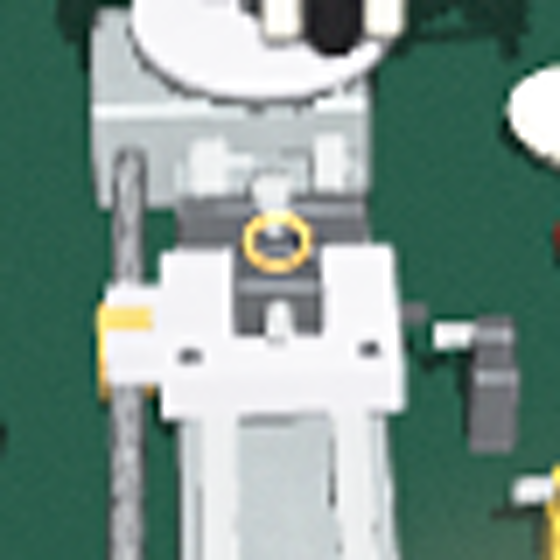

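The slide is now behind the pointer: index at crop (415,312), pointer blade at (455,335). The rear edge is at crop row 247, closing on the dark stop block. Before feeling for the stop I'll check the arm's stiffness with a 0.5 mm radial nudge, and estimate the gap.

```bash
python3 -m creep '[[[0.01, -0.0004, 0.0003, 0, 0], [0.01, -0.0004, 0.0003, 0, 0], [0.01, -0.0004, 0.0003, 0, 0]]]'
python3 - <<'E'
from h import *
for uv,z in [((279,181),.047),((279,175.3),.047),((299.3,184.6),.045),((305,187.9),.045)]: print(uv,onz("side",uv,z).round(4))
# stop head in first frames: column profile down the bed axis, first & third pictures
for f in ("side0","side2"):
    g=cv2.imread(f"pics/{f}.png").mean(2).astype(int); print(f); print(g[164:190,276:284].T)
E
```

```text
t: 6.93
eef_pos: [0.4897, -0.0709, 0.0747]
ee_rot: [-3.141, -0.0, -1.51]
force: [1.3, -0.2, 1.7]
width: 0.0173
gripper_force: 30.0
(279, 181) [0.5067 0.0536 0.047 ]
(279, 175.3) [0.5078 0.031  0.047 ]
(299.3, 184.6) [0.4584 0.064  0.045 ]
(305, 187.9) [0.445  0.0763 0.045 ]
side0
[[177 185 227 219 178 167 133 108 114 109 108 104 102  96 166 234 221 168
  118 158 204 167  89 115 157 148]
 [182 220 240 237 228 223 167 115 124 158 204 229 233 199 162 210 227 144
   86 141 196 178 128 111 157 147]
 [178 223 239 237 236 234 174 144 214 236 234 236 237 222 234 220 162 127
  109 148 146 200 192 109 165 153]
 [187 223 239 237 238 237 176 172 235 243 237 234 235 217 232 224 136 108
  111 153 143 199 195 107 162 154]
 [179 219 240 237 233 225 162 121 163 216 235 239 239 202 227 230 144 112
  112 156 143 169 168 108 163 151]
 [200 217 224 190 160 180 153 111 117 132 151 178 181 179 232 215 143 135
  111 154 167 152 135 111 164 151]
 [206 203 208 163 115 166 151 112 115 112 115 116 121 171 215 216 196  96
   88 141 213 189 111 113 166 152]
 [205 204 209 162 110 164 157 112 114 117 116 109 113 17
[... 232 characters left out ...]
10 163 153
  105 111 104  95  88  91 225 252]
 [177 222 239 239 235 228 240 227 221 181 105 133 131 193 184 109 165 151
  102 155 199 210 226 230 195 228]
 [188 221 239 238 236 230 240 227 225 203 115 145 125 204 199 109 161 151
  123 212 242 238 236 237 202 226]
 [179 220 241 238 231 219 242 222 157 140 103 145 125 193 191 108 162 154
  124 213 244 239 237 234 210 229]
 [200 219 223 190 159 173 214 202 157  92  95 143 164 174 153 109 164 157
  109 145 177 191 203 233 246 247]
 [205 203 208 163 111 161 156 208 207 101  48 106 200 182 103 108 160 156
  108 115 119 117 116 163 237 250]
 [204 206 209 165 110 165 151 130 211 218 204 204 175 104 101 108 156 155
  111 115 111 109 102 148 235 250]]
```

```bash
cat > guard.py <<'E'
# succeed while the resisting force at the handle (ccw winding) stays below the limit
import sys; from h import *
s=arm.get_state(); v=s["eef_pos"][:2]-[.518,-.0963]; r=v/np.hypot(*v); t=np.array([-r[1],r[0]]); f=s["force"][:2]
print("ang %.1f r %.2f tang %.1f rad %.1f"%(np.degrees(np.arctan2(v[1],v[0]))%360,1e3*np.hypot(*v),-f@t,f@r)); sys.exit(-f@t>float(sys.argv[1]))
E
python3 arc.py .518 -.0963 10 4; echo; for a in 178 188 198 208 218 228 238 248 258 268; do python3 -c "
import numpy as np,sys; a=np.radians($a+5); w=.0379*np.radians(2)*np.array([-np.sin(a),np.cos(a)]); y=-1.511
print($a,(1e3*(w@[np.cos(y),np.sin(y)])).round(2),(1e3*(w@[np.sin(y),-np.cos(y)])).round(2))"; done
```

```text
ang 138.06 r 0.038
[0.01,0.0051,0.0042,0,0],[0.01,0.0108,0.0076,0,0],[0.01,0.0170,0.0099,0,0],[0.01,0.0235,0.0111,0,0],
178 1.32 0.01
188 1.3 -0.22
198 1.25 -0.44
208 1.15 -0.65
218 1.02 -0.84
228 0.86 -1.01
238 0.67 -1.14
248 0.46 -1.24
258 0.24 -1.3
268 0.01 -1.32
```

```bash
python3 -m creep '[[[0.01, 0.0051, 0.0042, 0, 0], [0.01, 0.0108, 0.0076, 0, 0], [0.01, 0.0170, 0.0099, 0, 0], [0.01, 0.0235, 0.0111, 0, 0], [0.01, 0.0235, 0.0111, 0, 0]]]'
G="python3 guard.py 8.5"
for i in 1 2 3 4 5; do $G && python3 -m creep '[[[0.01, 0.0013, 0, 0, 0]]]' >/dev/null; done
for i in 1 2 3 4 5; do $G && python3 -m creep '[[[0.01, 0.0013, -0.0002, 0, 0]]]' >/dev/null; done
for i in 1 2 3 4 5; do $G && python3 -m creep '[[[0.01, 0.00125, -0.00045, 0, 0]]]'>/dev/null; done; $G
```

```text
t: 7.35
eef_pos: [0.4799, -0.0954, 0.0747]
ee_rot: [-3.141, 0.0, -1.511]
force: [1.7, 2.2, 1.4]
width: 0.0179
gripper_force: 30.0
ang 178.7 r 38.13 tang 2.2 rad -1.6
ang 178.7 r 38.13 tang 2.2 rad -1.6
ang 178.7 r 38.13 tang 2.2 rad -1.6
ang 178.7 r 38.13 tang 2.2 rad -1.6
ang 178.7 r 38.13 tang 2.2 rad -1.6
ang 178.7 r 38.13 tang 2.2 rad -1.6
ang 178.7 r 38.13 tang 2.2 rad -1.6
ang 178.7 r 38.13 tang 2.2 rad -1.6
ang 178.7 r 38.13 tang 2.2 rad -1.6
ang 178.7 r 38.13 tang 2.2 rad -1.6
ang 178.7 r 38.13 tang 2.2 rad -1.6
ang 178.7 r 38.13 tang 2.2 rad -1.6
ang 178.7 r 38.13 tang 2.2 rad -1.6
ang 178.7 r 38.13 tang 2.2 rad -1.6
ang 178.7 r 38.13 tang 2.2 rad -1.6
ang 178.7 r 38.13 tang 2.2 rad -1.6False
False
False
False
False
False
False
False
False
False
False
False
False
False
False
False
```

```bash
sed -i 's/sys.exit(\(.*\))$/sys.exit(int(\1))/' guard.py; G="python3 guard.py 8.5"
for i in 1 2 3 4 5; do $G && python3 -m creep '[[[0.01, 0.0013, 0, 0, 0]]]' >/dev/null; done
for i in 1 2 3 4 5; do $G && python3 -m creep '[[[0.01, 0.0013, -0.0002, 0, 0]]]' >/dev/null; done
for i in 1 2 3 4 5; do $G && python3 -m creep '[[[0.01, 0.00125, -0.00045, 0, 0]]]'>/dev/null; done; $G
```

```text
ang 178.7 r 38.13 tang 2.2 rad -1.6
ang 179.9 r 38.14 tang 4.1 rad -0.9
ang 181.7 r 38.12 tang 5.3 rad -1.5
ang 183.8 r 38.15 tang 4.0 rad -1.4
ang 185.8 r 38.19 tang 4.8 rad -2.3
ang 188.0 r 38.20 tang 3.5 rad -3.1
ang 190.0 r 38.19 tang 3.4 rad -3.0
ang 192.0 r 38.19 tang 4.0 rad -2.7
ang 194.0 r 38.27 tang 5.1 rad -3.3
ang 196.0 r 38.23 tang 4.1 rad -4.1
ang 197.9 r 38.23 tang 4.2 rad -4.2
ang 199.8 r 38.25 tang 4.1 rad -4.4
ang 201.8 r 38.26 tang 5.2 rad -3.9
ang 203.8 r 38.26 tang 4.3 rad -4.1
ang 205.8 r 38.28 tang 3.2 rad -4.5
ang 207.7 r 38.30 tang 3.7 rad -5.7
```

```bash
G="python3 guard.py 8.5"
for i in 1 2 3 4 5; do $G && python3 -m creep '[[[0.01, 0.0011, -0.00075, 0, 0]]]' >/dev/null; done
for i in 1 2 3 4 5; do $G && python3 -m creep '[[[0.01, 0.00095, -0.0009, 0, 0]]]' >/dev/null; done
for i in 1 2 3 4 5; do $G && python3 -m creep '[[[0.01, 0.0008, -0.00105, 0, 0]]]'>/dev/null; done
for i in 1 2 3 4 5; do $G && python3 -m creep '[[[0.01, 0.00062, -0.00115, 0, 0]]]'>/dev/null; done; $G
```

```text
ang 207.7 r 38.30 tang 3.7 rad -5.7
ang 209.6 r 38.29 tang 3.5 rad -3.8
ang 211.5 r 38.27 tang 3.3 rad -2.9
ang 213.4 r 38.30 tang 4.6 rad -3.2
ang 215.4 r 38.30 tang 4.1 rad -3.1
ang 217.3 r 38.31 tang 4.7 rad -3.3
ang 219.2 r 38.27 tang 5.2 rad -2.8
ang 221.0 r 38.27 tang 4.2 rad -1.6
ang 222.9 r 38.28 tang 4.3 rad -1.7
ang 224.8 r 38.25 tang 4.7 rad -2.2
ang 226.7 r 38.31 tang 3.9 rad -1.6
ang 228.6 r 38.28 tang 4.4 rad -1.8
ang 230.4 r 38.26 tang 3.8 rad -0.6
ang 232.3 r 38.27 tang 4.0 rad -0.6
ang 234.2 r 38.27 tang 4.0 rad -1.4
ang 236.2 r 38.25 tang 3.7 rad -1.2
ang 238.0 r 38.24 tang 3.4 rad 0.4
ang 239.9 r 38.23 tang 3.2 rad 0.2
ang 241.8 r 38.19 tang 3.4 rad -0.3
ang 243.7 r 38.25 tang 3.6 rad 1.1
ang 245.6 r 38.24 tang 4.3 rad -0.7
```

```bash
G="python3 guard.py 8.5"
for i in 1 2 3 4 5; do $G && python3 -m creep '[[[0.01, 0.00048, -0.00123, 0, 0]]]' >/dev/null; done
for i in 1 2 3 4 5; do $G && python3 -m creep '[[[0.01, 0.00026, -0.0013, 0, 0]]]' >/dev/null; done
for i in 1 2 3 4 5; do $G && python3 -m creep '[[[0.01, 0.00005, -0.00132, 0, 0]]]'>/dev/null; done
for i in 1 2 3 4 5; do $G && python3 -m creep '[[[0.01, -0.00018, -0.0013, 0, 0]]]'>/dev/null; done; $G
```

```text
ang 245.6 r 38.24 tang 4.3 rad -0.7
ang 247.3 r 38.26 tang 6.0 rad 1.0
ang 249.1 r 38.19 tang 5.4 rad 0.8
ang 250.7 r 38.22 tang 5.6 rad 0.3
ang 252.4 r 38.25 tang 7.5 rad -0.4
ang 254.2 r 38.26 tang 8.1 rad -0.3
ang 255.7 r 38.26 tang 7.8 rad -1.0
ang 257.4 r 38.23 tang 8.9 rad -0.4
ang 257.4 r 38.23 tang 8.9 rad -0.4
ang 257.4 r 38.23 tang 8.9 rad -0.4
ang 257.4 r 38.23 tang 8.9 rad -0.4
ang 257.4 r 38.23 tang 8.9 rad -0.4
ang 257.4 r 38.23 tang 8.9 rad -0.4
ang 257.4 r 38.23 tang 8.9 rad -0.4
ang 257.4 r 38.23 tang 8.9 rad -0.4
ang 257.4 r 38.23 tang 8.9 rad -0.4
ang 257.4 r 38.23 tang 8.9 rad -0.4
ang 257.4 r 38.23 tang 8.9 rad -0.4
ang 257.4 r 38.23 tang 8.9 rad -0.4
ang 257.4 r 38.23 tang 8.9 rad -0.4
ang 257.4 r 38.23 tang 8.9 rad -0.4
```

The force is rising steadily above the driving level, so the slide is probably on the stop. I'll confirm with a few more small steps, staying well under the limit.

```bash
G="python3 guard.py 11.5"
for i in 1 2 3 4 5; do $G && python3 -m creep '[[[0.01, 0.00026, -0.0013, 0, 0]]]' >/dev/null; done
python3 -m creep '[[[0.01, 0, 0, 0, 0], [0.01, 0, 0, 0, 0]]]'; $G
python3 arc.py .518 -.0963 -15 14
```

```text
ang 257.4 r 38.23 tang 8.9 rad -0.4
ang 258.9 r 38.25 tang 9.8 rad -0.7
ang 260.7 r 38.24 tang 10.4 rad -0.3
ang 262.3 r 38.29 tang 11.0 rad -1.3
ang 263.9 r 38.31 tang 11.3 rad -2.6
t: 11.43
eef_pos: [0.5152, -0.1345, 0.0745]
ee_rot: [3.134, -0.0, -1.512]
force: [-11.2, 3.9, 17.2]
width: 0.0176
gripper_force: 30.0
ang 265.9 r 38.29 tang 11.4 rad -3.0
ang -94.14 r 0.03829
[0.01,-0.0029,0.0095,0,0],[0.01,-0.0079,0.0181,0,0],[0.01,-0.0149,0.0251,0,0],[0.01,-0.0235,0.0300,0,0],[0.01,-0.0330,0.0326,0,0],[0.01,-0.0429,0.0326,0,0],[0.01,-0.0525,0.0300,0,0],[0.01,-0.0610,0.0250,0,0],[0.01,-0.0680,0.0180,0,0],[0.01,-0.0730,0.0095,0,0],[0.01,-0.0755,-0.0001,0,0],[0.01,-0.0755,-0.0100,0,0],[0.01,-0.0730,-0.0195,0,0],[0.01,-0.0680,-0.0281,0,0],
```

The stop contact is confirmed: 11.4 N is held statically, far below the 21 N limit. Now I'll wind clockwise, about 300° of an estimated 380°, to stay short of the pointer and then look.

```bash
python3 -m creep '[[[0.01, -0.0029, 0.0095, 0, 0], [0.01, -0.0079, 0.0181, 0, 0], [0.01, -0.0149, 0.0251, 0, 0], [0.01, -0.0235, 0.0300, 0, 0], [0.01, -0.0330, 0.0326, 0, 0], [0.01, -0.0429, 0.0326, 0, 0], [0.01, -0.0525, 0.0300, 0, 0], [0.01, -0.0610, 0.0250, 0, 0], [0.01, -0.0680, 0.0180, 0, 0], [0.01, -0.0730, 0.0095, 0, 0], [0.01, -0.0755, -0.0001, 0, 0], [0.01, -0.0755, -0.0100, 0, 0]]]'; python3 guard.py 99; python3 arc.py .518 -.0965 -15 8
```

```text
t: 12.43
eef_pos: [0.5226, -0.0585, 0.0745]
ee_rot: [3.137, -0.001, -1.51]
force: [-6.6, -6.0, 9.5]
width: 0.0174
gripper_force: 30.0
ang 83.1 r 38.05 tang -5.9 rad -6.8
ang 83.13 r 0.03825
[0.01,0.0034,-0.0094,0,0],[0.01,0.0087,-0.0177,0,0],[0.01,0.0161,-0.0243,0,0],[0.01,0.0249,-0.0288,0,0],[0.01,0.0345,-0.0309,0,0],[0.01,0.0444,-0.0304,0,0],[0.01,0.0538,-0.0274,0,0],[0.01,0.0622,-0.0220,0,0],
```

```bash
python3 -m creep '[[[0.01, 0.0034, -0.0094, 0, 0], [0.01, 0.0087, -0.0177, 0, 0], [0.01, 0.0161, -0.0243, 0, 0], [0.01, 0.0249, -0.0288, 0, 0], [0.01, 0.0345, -0.0309, 0, 0], [0.01, 0.0444, -0.0304, 0, 0], [0.01, 0.0538, -0.0274, 0, 0], [0.01, 0.0622, -0.0220, 0, 0], [0.01, 0.0622, -0.0220, 0, 0], [0.01, 0.0622, -0.0220, 0, 0]]]'; python3 guard.py 99
python3 - <<'E'
from h import *
f=np.mean([arm.grab_frame("side") for _ in range(4)],0).astype(np.uint8); t=arm.grab_frame("top"); im=np.zeros((560,800,3),np.uint8)
cv2.imwrite("pics/side3.png",f[:,:,::-1])
im[:,:480]=cv2.resize(f[150:220,255:315,::-1],(480,560),interpolation=cv2.INTER_CUBIC); im[:320,480:]=cv2.resize(t[170:270,270:370,::-1],(320,320))
cv2.imwrite("pics/s5.png",im)
E
```

```text
t: 13.27
eef_pos: [0.5485, -0.1193, 0.0746]
ee_rot: [3.138, -0.0, -1.512]
force: [-4.4, 3.0, 8.9]
width: 0.0172
gripper_force: 30.0
ang 322.9 r 38.18 tang 0.2 rad -5.3
```

View pics/s5.png

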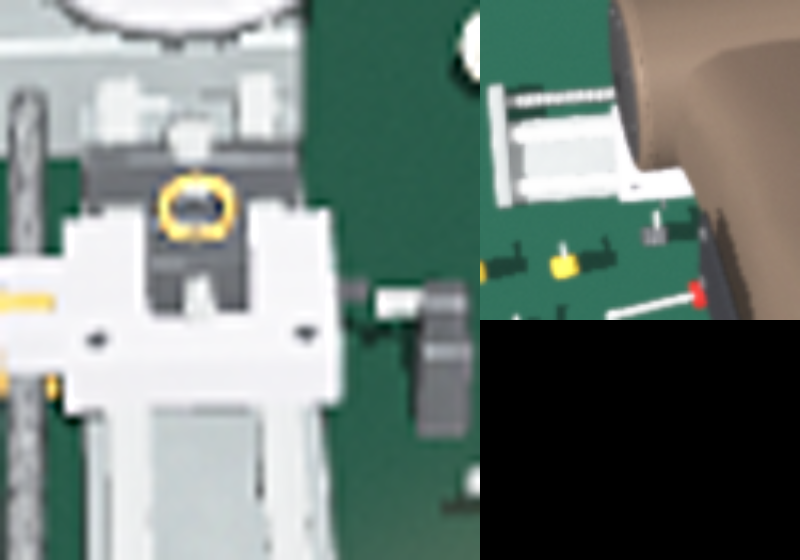

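The side view shows the index blade at crop (352,291), behind the pointer blade at (397,303) by about 6–7 mm. In the top view the arm hides the index. I'll release the handle and draw back for a clean measurement.

```bash
python3 -m creep '[[[0.05, 0, 0, 0, 0], [0.05, 0, 0, 0, 0], [0.05, 0, 0, 0, 0], [0.05, 0, 0, 0, 0], [0.05, 0, 0, -0.04, 0], [0.05, 0, 0, -0.08, 0], [0.05, 0, 0, -0.08, 0], [0.05, 0.3, 0, -0.08, 0], [0.05, 0.3, 0, -0.08, 0], [0.05, 0.3, 0, -0.08, 0], [0.05, 0.3, 0, -0.08, 0], [0.05, 0.3, 0, -0.08, 0], [0.05, 0.3, 0, -0.08, 0], [0.05, 0.3, 0, -0.08, 0], [0.05, 0.3, 0, -0.08, 0], [0.05, 0.3, 0, -0.08, 0]]]'
python3 - <<'E'
from h import *
t=np.mean([arm.grab_frame("top").astype(float) for _ in range(8)],0); f=np.mean([arm.grab_frame("side").astype(float) for _ in range(4)],0)
np.save("t4.npy",t); np.save("s4.npy",f)
im=np.zeros((600,800,3),np.uint8)
im[:,:800]=cv2.resize(np.uint8(t[190:250,285:365,::-1]),(800,600),interpolation=cv2.INTER_CUBIC); cv2.imwrite("pics/s6.png",im)
E
```

```text
t: 14.85
eef_pos: [0.5673, -0.4213, 0.1529]
ee_rot: [3.14, 0.0, -1.515]
force: [0.8, 0.6, -0.1]
width: 0.0499
gripper_force: 0.0
```

View pics/s6.png

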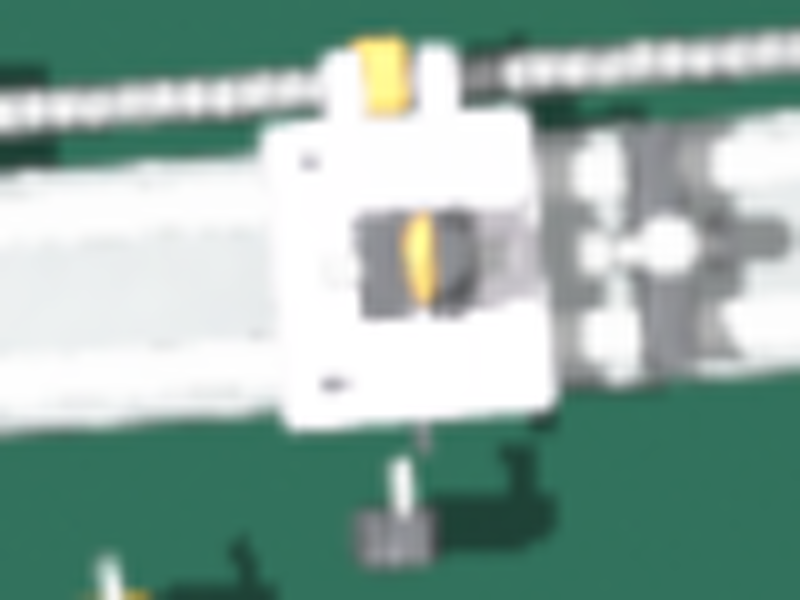

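The clean top view shows the slide with its index blade tip at crop (423,437). The grey post's blade runs (400,462)–(406,512). Along the bed the index is about 2.4 px behind. The nut at crop (383,75) is off-centre between its ears, toward the far ear. Next I'll get sub-pixel values.

```bash
cat > meas.py <<'E'
import sys; from h import *
def run(tf,sf,pr=False):
    t=np.load(tf); yaw=.062; ey=np.array([-np.sin(yaw),np.cos(yaw)]); ex=np.array([np.cos(yaw),np.sin(yaw)])
    bg=np.array(t[236:246,300:316].mean((0,1)))
    red=t[...,0]
    if pr: np.set_printoptions(linewidth=200); print(red[231:243,318:336].astype(int))
    # pointer blade: bright in red over green background, rows 236-240
    P=[]
    for r in range(237,241):
        w=np.clip(red[r,320:331]-bg[0]-15,0,None); P.append(onz("top",(320+(w*np.arange(11)).sum()/w.sum(),r),.045)[:2])
    # slide rear edge at half level, rows 205..228
    E=[]
    for r in list(range(204,210))+list(range(222,229)):
        row=red[r,330:346]; k=np.where((row[:-1]>215)&(row[1:]<=215))[0]
        if len(k): k=k[-1]; E.append(onz("top",(330+k+(row[k]-215)/(row[k]-row[k+1]),r),.047)[:2])
    P=np.array(P);E=np.array(E)
    print("pointer y",(P@ey).round(4),"x",(P@ex).round(4)); print("rear edge y+35",(E@ey+.035).round(4)); 
    print("edge fit dir",np.degrees(np.arctan2(*np.polyfit(E[:,0],E[:,1],1)[:1],1)).round(2),"blade dir",np.degrees(np.arctan(np.polyfit(P[:,0],P[:,1],1)[0])).round(2))
    print("gap mm",1e3*(np.median(E@ey)+.035-np.median(P@ey)))
run(sys.argv[1],None,True)
E
python3 meas.py t4.npy
```

```text
[[254 253 252 248 246 246 244 239 238 241 232 228 221 202 188 180 161 151]
 [225 205 188 164 154 152 145 129 140 154 107  94  90  82  78  75  69  65]
 [ 92  84  77  70  66  65  64  65  95 120  71  52  50  50  50  50  50  49]
 [ 49  49  50  50  50  50  53  60  86 113  73  51  50  50  50  50  47  41]
 [ 50  50  50  50  50  57  84 105  74  83  61  51  50  50  50  50  45  34]
 [ 50  50  49  51  53  85 164 208  94  55  52  50  50  50  50  50  47  40]
 [ 49  50  50  50  53  91 189 237 110  51  50  51  50  50  50  50  49  44]
 [ 50  50  50  50  52  86 186 239 124  55  49  49  49  49  49  49  48  44]
 [ 50  50  50  50  52  79 177 236 131  57  41  39  39  39  39  40  39  37]
 [ 50  51  56  63  65  82 169 230 133  75  48  34  31  32  32  32  32  31]
 [ 51  58  81 106 114 110 152 190 138 109  71  36  31  31  31  31  30  30]
 [ 51  61  89 119 134 125 141 148 141 124  75  37  30  30  30  31  31  31]]
pointer y [0.0432 0.0432 0.0432 0.0432] x [0.4529 0.4503 0.4476 0.4449]
rear edge y+35 [0.0373 0.037  0.0363 0.0358 0.0357 0.0362 0.0355 0.0355 0.0356 0.0359 0.0361 0.0362 0.0364]
edge fit dir 4.1 blade dir 3.35
gap mm -7.161637547895616
```

The direct blade comparison gives 6.2 mm behind, the slide's rear edge gives 7.2 mm. I'll go back, regrip, and advance a safe 5 mm (75°).

```bash
python3 -m creep '[[[0.05, -0.3, 0, 0, 0], [0.05, -0.3, 0, 0, 0], [0.05, -0.3, 0, 0, 0], [0.05, -0.3, 0, 0, 0], [0.05, -0.3, 0, 0, 0], [0.05, -0.3, 0, 0, 0], [0.05, -0.3, 0, 0, 0], [0.05, -0.3, 0, 0, 0], [0.05, -0.3, 0, 0, 0], [0.05, -0.3, 0, 0.04, 0], [0.05, -0.3, 0, 0.08, 0], [0.05, -0.3, 0, 0.08, 0], [0.05, -0.3, 0, 0.08, 0], [0.01, -0.3, 0, 0.08, 0], [0.01, -0.3, 0, 0.08, 0], [0.01, -0.3, 0, 0.08, 0], [0.01, -0.3, 0, 0.08, 0], [0.01, -0.3, 0, 0.08, 0]]]'; python3 guard.py 99; python3 arc.py .518 -.0965 -12.5 6
```

```text
t: 16.95
eef_pos: [0.5511, -0.1187, 0.0758]
ee_rot: [-3.14, 0.0, -1.511]
force: [-1.5, -0.6, 1.2]
width: 0.0223
gripper_force: 1.7
ang 325.9 r 39.92 tang 1.3 rad -1.0
ang -33.87 r 0.03981
[0.01,0.0048,0.0072,0,0],[0.01,0.0094,0.0140,0,0],[0.01,0.0124,0.0217,0,0],[0.01,0.0137,0.0299,0,0],[0.01,0.0132,0.0381,0,0],[0.01,0.0109,0.0460,0,0],
```

```bash
python3 -m creep '[[[0.01, 0, 0, 0, 0], [0.01, 0, 0, 0, 0], [0.01, 0, 0, 0, 0]]]' 30; python3 guard.py 99; python3 arc.py .518 -.0965 -12.5 6
```

```text
t: 17.2
eef_pos: [0.5502, -0.1186, 0.0753]
ee_rot: [3.141, -0.0, -1.511]
force: [-4.2, 1.3, 6.4]
width: 0.0174
gripper_force: 30.0
ang 325.3 r 39.19 tang 1.3 rad -4.2
ang -34.5 r 0.03907
[0.01,0.0052,0.0067,0,0],[0.01,0.0097,0.0136,0,0],[0.01,0.0127,0.0213,0,0],[0.01,0.0138,0.0295,0,0],[0.01,0.0132,0.0377,0,0],[0.01,0.0109,0.0456,0,0],
```

```bash
python3 -m creep '[[[0.01, 0.0056, 0.0062, 0, 0], [0.01, 0.0098, 0.0132, 0, 0], [0.01, 0.0125, 0.021, 0, 0], [0.01, 0.0134, 0.0292, 0, 0], [0.01, 0.0124, 0.0374, 0, 0], [0.01, 0.0097, 0.0452, 0, 0], [0.01, 0.0097, 0.0452, 0, 0], [0.01, 0.0097, 0.0452, 0, 0]]]'; python3 guard.py 99
python3 -m creep '[[[0.05, 0, 0, 0, 0], [0.05, 0, 0, 0, 0], [0.05, 0, 0, 0, 0], [0.05, 0, 0, 0, 0], [0.05, 0, 0, -0.04, 0], [0.05, 0, 0, -0.08, 0], [0.05, 0, 0, -0.08, 0], [0.05, 0.3, 0, -0.08, 0], [0.05, 0.3, 0, -0.08, 0], [0.05, 0.3, 0, -0.08, 0], [0.05, 0.3, 0, -0.08, 0], [0.05, 0.3, 0, -0.08, 0], [0.05, 0.3, 0, -0.08, 0], [0.05, 0.3, 0, -0.08, 0], [0.05, 0.3, 0, -0.08, 0], [0.05, 0.3, 0, -0.08, 0]]]'
cat > look.py <<'E'
import sys; from h import *
t=np.mean([arm.grab_frame("top").astype(float) for _ in range(6)],0); s=np.mean([arm.grab_frame("side").astype(float) for _ in range(4)],0)
np.save(sys.argv[1]+"t.npy",t); np.save(sys.argv[1]+"s.npy",s)
im=np.zeros((480,800,3),np.uint8); im[:,:400]=cv2.resize(np.uint8(t[220:244,315:335,::-1]),(400,480),interpolation=cv2.INTER_CUBIC); im[:,400:]=cv2.resize(np.uint8(s[178:202,292:312,::-1]),(400,480),interpolation=cv2.INTER_CUBIC); cv2.imwrite(f"pics/{sys.argv[1]}.png",im)
np.set_printoptions(linewidth=200); print(t[231:242,318:334,0].astype(int)); print(s[183:193,296:309,0].astype(int))
E
python3 look.py A
```

```text
t: 17.87
eef_pos: [0.5044, -0.1333, 0.0753]
ee_rot: [3.139, -0.003, -1.511]
force: [-4.1, -13.6, 6.8]
width: 0.0176
gripper_force: 30.0
ang 249.8 r 39.43 tang -0.8 rad 14.1
t: 19.2
eef_pos: [0.5234, -0.4332, 0.1532]
ee_rot: [3.14, 0.0, -1.514]
force: [0.2, -0.3, -0.1]
width: 0.0503
gripper_force: 0.0
[[254 253 252 248 246 246 245 243 239 233 228 227 221 201 190 181]
 [226 206 186 163 153 155 160 159 131 112  97  93  90  83  78  75]
 [ 92  84  77  69  66  69  92 119  87  58  51  50  50  50  50  50]
 [ 49  50  50  50  50  54  81 114  86  54  50  49  50  50  51  49]
 [ 49  50  50  50  50  58  92 121  76  52  50  49  50  50  49  49]
 [ 50  50  50  51  52  84 163 209  93  50  49  49  49  50  49  49]
 [ 50  50  50  50  53  91 188 236 109  50  50  50  50  50  50  51]
 [ 50  50  49  50  51  86 186 238 124  55  49  49  49  49  48  49]
 [ 50  50  50  50  51  79 176 235 130  57  41  39  39  38  39  39]
 [ 50  51  55  63  65  82 168 230 133  74  48  34  32  31  31  32]
 [ 50  58  81 106 113 109 152 189 137 110  71  36  31  31  30  30]]
[[184  68  36  43  41  41  40  43  43  41  42  41  40]
 [213  82  34  38  41  41  39  39  39  39  40  38  34]
 [233  95  42  49  50  38  31  29  29  30  28  36  83]
 [237 122  87  93  95  50 190 199 197 197 198 171 123]
 [251 146 109 114 115  56 241 244 242 243 247 194 155]
 [255 146  89  95  97  44 241 243 226 224 226 140 137]
 [255 146  57  56  58  36 177 185 144 136 140  85  99]
 [255 146  37  27  33  29  27  23  30  19  20  45 104]
 [255 167  50  28  26  22  23  23  29  20  23  52 108]
 [255 187  64  37  26  23  32  35  34  27  26  75 108]]
```

By blade centroids in the top view, the index (col 325.04 at row 234) is still about 0.6 px behind the pointer line, or about 1.5 mm. I'll regrip, re-centred by 1.5 mm.

```bash
python3 meas.py At.npy | tail -2; python3 -m creep '[[[0.05, -0.3015, 0, 0, 0], [0.05, -0.3015, 0, 0, 0], [0.05, -0.3015, 0, 0, 0], [0.05, -0.3015, 0, 0, 0], [0.05, -0.3015, 0, 0, 0], [0.05, -0.3015, 0, 0, 0], [0.05, -0.3015, 0, 0, 0], [0.05, -0.3015, 0, 0, 0], [0.05, -0.3015, 0, 0, 0], [0.05, -0.3015, 0, 0.04, 0], [0.05, -0.3015, 0, 0.08, 0], [0.05, -0.3015, 0, 0.08, 0], [0.05, -0.3015, 0, 0.08, 0], [0.01, -0.3015, 0, 0.08, 0], [0.01, -0.3015, 0, 0.08, 0], [0.01, -0.3015, 0, 0.08, 0], [0.01, -0.3015, 0, 0.08, 0], [0.01, -0.3015, 0, 0.08, 0], [0.01, -0.3015, 0, 0.08, 0], [0.01, -0.3015, 0, 0.08, 0]]]' 15; python3 -m creep '[[[0.01, 0, 0, 0, 0]]]' 30; python3 guard.py 99
```

```text
edge fit dir 4.16 blade dir 3.34
gap mm -2.391814490509743
t: 21.37
eef_pos: [0.5062, -0.1296, 0.0753]
ee_rot: [-3.141, -0.0, -1.511]
force: [-1.6, -0.2, 5.5]
width: 0.0175
gripper_force: 15.0
t: 21.45
eef_pos: [0.5062, -0.1297, 0.0753]
ee_rot: [-3.141, -0.0, -1.51]
force: [-1.4, -1.0, 6.4]
width: 0.0174
gripper_force: 30.0
ang 250.6 r 35.38 tang 1.0 rad 1.4
```

```bash
python3 -m creep '[[[0.01, -0.0016, 0.0036, 0, 0], [0.01, -0.0037, 0.0071, 0, 0], [0.01, -0.006, 0.0103, 0, 0], [0.01, -0.0087, 0.0132, 0, 0], [0.01, -0.0087, 0.0132, 0, 0], [0.01, -0.0087, 0.0132, 0, 0]]]'; python3 guard.py 99
python3 -m creep '[[[0.05, 0, 0, 0, 0], [0.05, 0, 0, 0, 0], [0.05, 0, 0, 0, 0], [0.05, 0, 0, 0, 0], [0.05, 0, 0, -0.04, 0], [0.05, 0, 0, -0.08, 0], [0.05, 0, 0, -0.08, 0], [0.05, 0.3, 0, -0.08, 0], [0.05, 0.3, 0, -0.08, 0], [0.05, 0.3, 0, -0.08, 0], [0.05, 0.3, 0, -0.08, 0], [0.05, 0.3, 0, -0.08, 0], [0.05, 0.3, 0, -0.08, 0], [0.05, 0.3, 0, -0.08, 0], [0.05, 0.3, 0, -0.08, 0], [0.05, 0.3, 0, -0.08, 0]]]'
python3 look.py B;python3 meas.py Bt.npy | tail -2
```

```text
t: 21.95
eef_pos: [0.4925, -0.1218, 0.0753]
ee_rot: [-3.141, -0.001, -1.51]
force: [-1.4, -2.7, 7.3]
width: 0.0177
gripper_force: 30.0
ang 225.0 r 36.08 tang -1.0 rad 2.9
t: 23.28
eef_pos: [0.5094, -0.4238, 0.153]
ee_rot: [3.14, 0.001, -1.515]
force: [0.1, -0.2, -0.2]
width: 0.05
gripper_force: 0.0
[[254 253 252 248 246 246 246 241 236 232 228 227 220 201 191 182]
 [226 206 186 161 154 158 167 148 119 109  97  93  89  82  78  75]
 [ 93  84  77  69  67  78 107 114  66  54  51  50  50  50  50  49]
 [ 50  50  51  50  51  64 100 116  63  50  50  49  49  50  50  50]
 [ 50  49  50  50  50  62 101 124  65  50  50  49  49  50  51  50]
 [ 50  50  50  50  53  85 164 209  93  50  50  51  50  50  49  50]
 [ 50  49  49  50  53  91 188 236 109  50  50  49  50  49  50  50]
 [ 50  51  50  50  51  86 186 238 124  55  48  49  49  48  49  49]
 [ 50  49  50  50  51  79 176 235 130  57  42  39  39  39  39  38]
 [ 50  51  55  63  65  83 168 230 134  74  48  33  32  31  31  31]
 [ 51  58  81 106 114 109 152 189 137 110  71  36  30  31  31  30]]
[[184  68  35  43  41  43  42  43  43  42  42  40  41]
 [214  83  34  39  41  39  40  39  38  37  38  38  39]
 [232  93  32  37  36  35  32  30  27  28  28  34  84]
 [237 112  68  74  90  51 189 200 197 197 198 170 123]
 [251 140  99 105 114  57 241 244 242 243 246 194 156]
 [255 151 107 113 114  55 240 244 226 223 226 139 135]
 [255 149  80  82  85  48 176 184 145 136 139  83  98]
 [255 148  41  27  30  27  26  22  30  17  20  45 103]
 [255 145  33  29  27  25  22  22  31  24  28  54 110]
 [255 166  47  38  27  25  34  36  36  26  26  75 109]]
edge fit dir 4.4 blade dir 3.31
gap mm -0.9400537014028278
```

View pics/B.png

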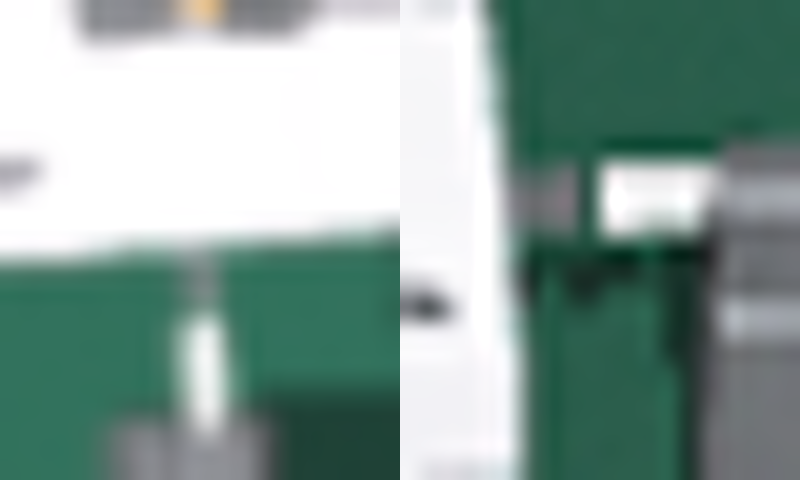

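The two blades are collinear in both views. In the top view the index at crop (203,270) is within about 0.1 px of the pointer blade's line at (203,370). In the side view the index centre is row 187.56 against the 187.57 expected. The rear-edge estimate says −0.9 mm, and all three are well inside ±1.6 mm. The screw was last driven forward, the handle is released and the arm is clear, so I'm handing in.

```bash
python3 -c "
from station import arm
print(arm.job_done())"
```

```text
the job is handed in; nothing more can be done
None
```

The job is handed in with no verdict shown: the slide was wound back to the rear stop (about 11 N at the handle), then brought forward only until the index measured within about 1 mm of the pointer, slack taken up and handle released.

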